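Steady the measuring stand, build a heel raise on it and gauge its thickness

TASK

The thickness gauge was left with its arm in over the four-footed stand, and the stand was put down askew, two feet up on the raised anvil, so it rocks: lift the gauge's sprung foot, swing the arm out of the way, then turn the stand over the middle of the anvil until it straddles it and stands firm on all four feet, and let go of it. Make up the heel raise by piling all the D-shaped pads on the stand, in any order, in one neat, square pile in the middle of its top, lying lengthwise along it with the round ends all at the same end. Last, lift the foot, swing the arm in over the pile right to its stop, let the foot down on the top pad so that the gauge shows the thickness of the raise, and let go; leave the other things on the table where they are.

Things in the scene. Friction and masses are not known exactly. Their poses are not given: they have to be found in the camera images.
- anvil (a point): Middle of the top of the gauge's steel anvil, a raised bar 190 long, 50 wide, 8 mm high, along this frame's x on a flat grey base plate whose top is 8 mm below this point. The plate (320 x 200 x 12 mm, fixed) reaches from x = -125 to +195, y = -100 to +100 mm. x points to the column, z up.
- column (a point): Foot, at table height, of the axis of the gauge's fixed upright column (24 mm across, with a grey display on top up to 220 mm high), 150 mm from the anvil's middle along the anvil's x. The arm turns about the vertical line through it. Axes as for the anvil.
- stand_top (a point): Top centre of the loose aluminium stand, 0.45 kg: plate 140 (x) x 90 (y) x 10 mm on 4 legs near its corners, 45 mm above the undersides of rubber feet (16 mm across, at x +-60, y +-50 mm). A notch 50 mm long in each long side narrows it to 60 mm at mid-length, to grip. Steady, 37 mm above the anvil's top, when no foot is on the anvil: long side along it (within 12 degrees and 10 mm) or square across it.
- pad_blue_mid (a point): Middle of the blue heel pad (half-way up; may be absent): a firm, grippy D-shaped slab 85 mm long (x), 55 mm wide (y) and 10 mm thick, 0.04 to 0.08 kg, loose on the table. Its end at +x is round (half circle), the end at -x straight; the straight parallel sides run from x = -42 to +15 mm.
- pad_cork_mid (a point): Middle of the brown cork heel pad (half-way up; may be absent): a firm, grippy D-shaped slab 85 mm long (x), 55 mm wide (y) and 10 mm thick, 0.04 to 0.08 kg, loose on the table. Its end at +x is round (half circle), the end at -x straight; the straight parallel sides run from x = -42 to +15 mm.
- pad_green_mid (a point): Middle of the green heel pad (half-way up; may be absent): a firm, grippy D-shaped slab 85 mm long (x), 55 mm wide (y) and 10 mm thick, 0.04 to 0.08 kg, loose on the table. Its end at +x is round (half circle), the end at -x straight; the straight parallel sides run from x = -42 to +15 mm.
- pad_red_mid (a point): Middle of the red heel pad (half-way up; may be absent): a firm, grippy D-shaped slab 85 mm long (x), 55 mm wide (y) and 10 mm thick, 0.04 to 0.08 kg, loose on the table. Its end at +x is round (half circle), the end at -x straight; the straight parallel sides run from x = -42 to +15 mm.
- pad_yellow_mid (a point): Middle of the yellow heel pad (half-way up; may be absent): a firm, grippy D-shaped slab 85 mm long (x), 55 mm wide (y) and 10 mm thick, 0.04 to 0.08 kg, loose on the table. Its end at +x is round (half circle), the end at -x straight; the straight parallel sides run from x = -42 to +15 mm.
- pad_blue_round (a point): Point near the round end of the blue pad, 35 mm from its middle along its x, half-way up.
- pad_cork_round (a point): Point near the round end of the brown cork pad, 35 mm from its middle along its x, half-way up.
- pad_green_round (a point): Point near the round end of the green pad, 35 mm from its middle along its x, half-way up.
- pad_red_round (a point): Point near the round end of the red pad, 35 mm from its middle along its x, half-way up.
- pad_yellow_round (a point): Point near the round end of the yellow pad, 35 mm from its middle along its x, half-way up.
- gauge_arm (a joint): Swing of the gauge's blue arm about the column, rad: 0 = over the anvil's middle, at its stop; grows as it swings out to the anvil's +y side, up to 1.7. Stays where left; about 1 N at the knob moves it. The foot's axis is 150 mm from the column's; the arm's underside is 139 mm, its top 165 mm above the table.
- gauge_foot (a joint): Reading of the gauge, m: height of the foot's underside above the top of the steady stand, so the thickness of what lies on it. From -0.004 (lowest, where spring and weight push it) to 0.075 (fully up). Lifting takes 5 to 7 N; let go, it sinks at no more than 0.3 m/s.
- knob (a point): Middle of the black round knob on top of the gauge's plunger, 28 mm across and 32 mm high, upright; it moves up and down with the foot and swings with the arm. Its underside is 15 mm above the arm's top when the reading is 0.
- foot (a point): Middle of the underside of the gauge's foot, a steel disc 32 mm across and 8 mm thick on a 10 mm rod, 139 mm straight below the knob's middle.
- bp_monitor: Bystander, not to be disturbed: blood-pressure monitor, white box 115 x 150 x 45 mm with a grey screen and a blue key. The origin is the middle of its underside.
- meter: Bystander, not to be disturbed: glucose meter, black, 85 x 52 x 18 mm. The origin is the middle of its underside.
- strip_vial: Bystander, not to be disturbed: test-strip vial, upright grey cylinder 30 mm across and 52 mm high with a black lid. The origin is the middle of its underside.
- lancet_pen: Bystander, not to be disturbed: lancet pen lying flat, grey, 115 x 15 x 14 mm. The origin is the middle of its underside.
- sanitiser: Bystander, not to be disturbed: bottle of hand gel, 56 mm across, 150 mm high, upright. The origin is the middle of its underside.
- vial_cap: Bystander, not to be disturbed: loose black vial lid lying beside the pads, 34 mm across, 14 mm high. The origin is the middle of its underside.
There are look-alikes about, which are no part of the job. Leave any turquoise or yellow look-alike of the part that bears stand_top alone.

How it is judged:
On the way, in this order (a step that is already met when the one before it is completed fails the run):
1. the stand straddles the anvil, steady on all four feet and let go (angle between stand_top's own z axis and vertical below 0.025 rad and z of stand_top in the frame of anvil below 0.039 m and horizontal distance between stand_top and anvil below 0.016 m and angular speed of stand below 0.1 rad/s and contact force between the fingers and stand below 0.3 N), for 0.4 s.
2. all pads lie in one neat pile on the steady stand, released (angle between stand_top's own z axis and vertical below 0.025 rad and z of stand_top in the frame of anvil below 0.039 m and horizontal distance between stand_top and anvil below 0.016 m and horizontal distance between each of pad_blue_mid, pad_cork_mid, pad_green_mid, pad_red_mid, pad_yellow_mid and stand_top below 0.012 m and z of pad_blue_mid in the frame of stand_top between 0.003 and 0.049 m and angle between the z axis of each of pad_blue_mid, pad_cork_mid, pad_green_mid, pad_red_mid, pad_yellow_mid and the z axis of stand_top, either way round below 0.06 rad and angle between the x axis of each of pad_blue_mid, pad_cork_mid, pad_green_mid, pad_red_mid, pad_yellow_mid and the x axis of stand_top, either way round below 0.2 rad and z of pad_cork_mid in the frame of stand_top between 0.003 and 0.049 m and z of pad_green_mid in the frame of stand_top between 0.003 and 0.049 m and z of pad_red_mid in the frame of stand_top between 0.003 and 0.049 m and z of pad_yellow_mid in the frame of stand_top between 0.003 and 0.049 m and (x of each of pad_blue_round, pad_cork_round, pad_green_round, pad_red_round, pad_yellow_round in the frame of stand_top above 0.015 m or x of each of pad_blue_round, pad_cork_round, pad_green_round, pad_red_round, pad_yellow_round in the frame of stand_top below -0.015 m) and contact force between the fingers and pad_blue below 0.3 N and contact force between the fingers and pad_cork below 0.3 N and contact force between the fingers and pad_green below 0.3 N and contact force between the fingers and pad_red below 0.3 N and contact force between the fingers and pad_yellow below 0.3 N), for 0.3 s.
3. the arm is in at its stop and the foot, let go, rests on the top pad (value of joint gauge_arm below 0.06 rad and value of joint gauge_foot above 0.022 m and velocity of joint gauge_foot between -0.005 and 0.005 m/s and (z of foot in the frame of pad_blue_mid above 0.0035 m or z of foot in the frame of pad_blue_mid below -0.0035 m) and (z of foot in the frame of pad_cork_mid above 0.0035 m or z of foot in the frame of pad_cork_mid below -0.0035 m) and (z of foot in the frame of pad_green_mid above 0.0035 m or z of foot in the frame of pad_green_mid below -0.0035 m) and (z of foot in the frame of pad_red_mid above 0.0035 m or z of foot in the frame of pad_red_mid below -0.0035 m) and (z of foot in the frame of pad_yellow_mid above 0.0035 m or z of foot in the frame of pad_yellow_mid below -0.0035 m) and contact force between the fingers and anything else below 0.3 N), for 0.3 s.
At the end, for the whole second after the job is handed in: Stand level on all four feet (tilt under 0.025 rad, top 37 mm +-2 above the anvil), within 16 mm of its middle; every pad flat in one pile, within 12 mm and 0.2 rad of the stand's middle and length, round ends together; arm within 0.06 rad of its stop, foot resting still on the top pad (angle between stand_top's own z axis and vertical below 0.025 rad and z of stand_top in the frame of anvil below 0.039 m and horizontal distance between stand_top and anvil below 0.016 m and horizontal distance between each of pad_blue_mid, pad_cork_mid, pad_green_mid, pad_red_mid, pad_yellow_mid and stand_top below 0.012 m and z of pad_blue_mid in the frame of stand_top between 0.003 and 0.049 m and angle between the z axis of each of pad_blue_mid, pad_cork_mid, pad_green_mid, pad_red_mid, pad_yellow_mid and the z axis of stand_top, either way round below 0.06 rad and angle between the x axis of each of pad_blue_mid, pad_cork_mid, pad_green_mid, pad_red_mid, pad_yellow_mid and the x axis of stand_top, either way round below 0.2 rad and z of pad_cork_mid in the frame of stand_top between 0.003 and 0.049 m and z of pad_green_mid in the frame of stand_top between 0.003 and 0.049 m and z of pad_red_mid in the frame of stand_top between 0.003 and 0.049 m and z of pad_yellow_mid in the frame of stand_top between 0.003 and 0.049 m and (x of each of pad_blue_round, pad_cork_round, pad_green_round, pad_red_round, pad_yellow_round in the frame of stand_top above 0.015 m or x of each of pad_blue_round, pad_cork_round, pad_green_round, pad_red_round, pad_yellow_round in the frame of stand_top below -0.015 m) and value of joint gauge_arm below 0.06 rad and value of joint gauge_foot above 0.022 m and velocity of joint gauge_foot between -0.005 and 0.005 m/s and (z of foot in the frame of pad_blue_mid above 0.0035 m or z of foot in the frame of pad_blue_mid below -0.0035 m) and (z of foot in the frame of pad_cork_mid above 0.0035 m or z of foot in the frame of pad_cork_mid below -0.0035 m) and (z of foot in the frame of pad_green_mid above 0.0035 m or z of foot in the frame of pad_green_mid below -0.0035 m) and (z of foot in the frame of pad_red_mid above 0.0035 m or z of foot in the frame of pad_red_mid below -0.0035 m) and (z of foot in the frame of pad_yellow_mid above 0.0035 m or z of foot in the frame of pad_yellow_mid below -0.0035 m)); the robot touches nothing.
It fails at once if a bystander is moved by more than 50 mm or tipped over (distance of any of bp_monitor, meter, strip_vial, lancet_pen, sanitiser, vial_cap from where it was at the start of the episode above 0.05 m or angle between any of bp_monitor, meter, strip_vial, lancet_pen, sanitiser, vial_cap's own z axis and vertical above 0.5 rad).
Of pad_blue, pad_cork, pad_green, pad_red, pad_yellow only 3 to 5 are there at a start; the rules pass over those that are not, and their reading is None.
At some moment in a run one of pad_blue, pad_cork, pad_green, pad_red, pad_yellow may be knocked a few centimetres aside while the robot is not near it.
Once in a run the grip may slacken for a moment while it holds something.
It also fails if it takes over 210 s, if anything falls off the work surface, if the arm or the gripper's body presses on something with over 40 N, if the wrist force passes 120 N, or if a joint passes its speed limit or range.

ROBOT

A 7-joint arm with a two-finger parallel gripper is mounted at the origin on the work surface. World frame = base frame: x ahead of the robot, y to its left, z up, the work surface at z = 0. Lengths are in m, angles in rad, forces in N, time in s.
With the tool pointing down it reaches from about 0.425 to 1.025 m from the base axis. Payload 9.4 kg.
Tool frame: the origin (TCP) lies midway between the tips of the shut fingers; the grasp point (between the pads) lies 19 mm behind it; z points along the fingers, y is the line along which they close (so a half turn about z gives the same grasp; the last joint's range is limited). The gripper opens to 93 mm and grips with 3 to 60 N. Pads are 15 mm wide; open, the fingers measure 128 mm over their backs; the gripper's body (75 mm by 188 mm) begins 65 mm behind the grasp point.
Start: joints at [-1.324, 0.599, -0.003, 1.599, 0.002, 0.943, -0.08], TCP at [0.231, 0.687, 0.219] pointing down, gripper open.
Joint ranges: [-2.57, 2.57], [-0.35, 1.97], [-1.29, 1.29], [0.11, 2.56], [-1.05, 4.19], [0.11, 1.86], [-2.63, 2.63]. Speed limits (rad/s): [2.22, 2.22, 3.01, 3.01, 3.14, 3.14, 3.14].

INTERFACE

Orientations are given as a rotation vector (axis times angle).
In Python, from rig import state, camera, close_job, nets gives the robot as it stands.
- The arm moves only by the tool carry_out, never from a script. Its argument "steps" is a list of rows, each a list of 3 entries, a list of its own where there are three numbers: the shift along the tool's x, y, z scaled (see below), then the turn about the tool's z scaled (see below), then the opening, from -1 (shut) to 1 (fully open). In form: [[[x, y, z], turn, fingers], ...]. A call has 1 to 8 rows; each row is the pose to reach, as a shift and turn from the pose commanded when the call began, along the tool's axes at that moment, turning the shorter way round; what a row does not reach only later rows make up. The controller multiplies each number of a shift by 0.5 m and each number of a turn by 2 pi rad. A row lasts 1/10 s, in which the tool goes at most 50 mm and 8.59 degrees, less where a joint would pass 70% of its speed; a pose out of reach is approached as far as the arm can. A call with a number of a shift or a turn outside -1 to 1 is refused whole. A call with a gripper value outside its range is refused whole. The fingers move at their own pace and stop on an object; the grip force is fixed at half the most. Time passes only in rows, so rows that repeat a pose let the fingers close. It gives the time, the measured TCP pose, the force, the opening and the grip force at its end, in the units of the state.
- state(): the state, without advancing time (a new reading comes with each control period).
- camera(name): name is "side" or "top"; returns a dict with "color" (400x640x3 uint8, blue, green, red), "range_z" (400x640 float32, m along the optical axis (not along the pixel's ray), 0 where there is no reading), "mtx" (3x3 intrinsics, pixels), "world_from_camera" (4x4, takes a point from camera to world coordinates). Camera axes: x right, y up, looking along -z (the intrinsics and any distortion apply to the point x, -y, -z); pixel columns grow to the right and rows downward; lengths in m; the calibration is good to about 2 mm. A picture is of the moment at which its call begins.
- close_job(): hands the job in; it is judged then, once.
Trained networks look in the newest picture that a camera, given by its name, has taken for a name from the list of things; names that differ only in an ending like _2 or _b are one class to them, and where a whole thing is asked for, a point or a joint stands for the part that bears it (a point fixed in the world has none). Each returns a list of dicts, best first, with "score" (0 to 1); they miss things now and then, are a little off and sometimes report something else, mostly with a low value. They report only what shows in the picture. A call takes as long as a camera call. They do not tell look-alikes from the thing itself.
- nets.find_in(target, camera): "xy" ([column, row] in pixels, amid what is visible of it).
- nets.cut_out(target, camera): "pixels" (400x640 bool, what is visible of it) and "xy" ([column, row] in pixels, amid what is visible of it).
The state is a dict: "t": time; "qpos": joint angles; "joint_velocities": joint speeds; "effort": joint torques, N m; "tool_pos": TCP position; "tool_rot": TCP orientation; "wrist_force": force on the tool from outside, world axes, zero at the start; "torque": the same for the moment, N m; "width": finger opening in m; "finger_force": force on a finger pad.
Only numpy, scipy, OpenCV 4.12 (cv2) and the standard library are available. Lean on these libraries where they do the work, as an engineer would, in place of code of your own. Each camera call takes 0.05 s, during which the arm holds its last target. There are 200 camera calls.

## Working session

There is one attempt and no reset: what is moved stays moved. The work goes in short steps, Python scripts to look and compute and a tool call to move; the robot and the scene stay as the last step left them, time stands still between calls to the robot, and variables do not carry over. Pictures are saved under pics/ and viewed, at most 14 in all, crops included, and the job is handed in when it is done.

Besides the shell and the picture viewer there is one more tool, called after ">>>" by a JSON object that holds its "op" and its "data". carry_out: Moves the arm, as the interface text tells. Shifts and turns lie within -1 to 1; 1 stands for 0.5 m of shift or 2 pi rad of turn. Its arguments: {"type":"object","properties":{"steps":{"type":"array","items":{"type":"array"}}},"required":["steps"]}

```bash
mkdir -p pics; ls
cat > h.py <<'E'
import numpy as np, cv2
from rig import state, camera, close_job, nets
def cloud(c):
    z=c["range_z"]; K=c["mtx"]; h,w=z.shape
    u,v=np.meshgrid(np.arange(w),np.arange(h))
    x=(u-K[0,2])/K[0,0]*z; y=(v-K[1,2])/K[1,1]*z
    P=np.stack([x,-y,-z,np.ones_like(z)],-1)@c["world_from_camera"].T
    P=P[...,:3]; P[z==0]=np.nan
    return P
E
python3 - <<'E'
from h import *
s=state(); print({k:np.round(v,3) for k,v in s.items()})
for n in ["top","side"]:
    c=camera(n); cv2.imwrite(f"pics/{n}0.png",c["color"]); print(n,c["mtx"].round(1).tolist(),c["world_from_camera"].round(3).tolist())
    P=cloud(c)
    for t in ["anvil","column","stand_top","knob","foot","pad_blue_mid","pad_cork_mid","pad_green_mid","pad_red_mid","pad_yellow_mid","pad_blue_round","pad_cork_round","pad_green_round","pad_red_round","pad_yellow_round","bp_monitor","meter","strip_vial","lancet_pen","sanitiser","vial_cap"]:
        r=nets.find_in(t,n)[:3]
        print(t,[(round(q["score"],2),np.round(q["xy"]).astype(int).tolist(),P[int(q["xy"][1]),int(q["xy"][0])].round(3).tolist()) for q in r])
E
```

```text
pics
{'t': np.float64(0.0), 'qpos': array([-1.324,  0.6  , -0.003,  1.6  ,  0.002,  0.943, -0.08 ]), 'joint_velocities': array([-0.001,  0.001,  0.001,  0.   , -0.001,  0.001,  0.002]), 'effort': array([ 0.0000e+00, -7.6508e+01,  1.4980e+00, -2.5234e+01, -5.2000e-02,
        1.7000e-02,  0.0000e+00]), 'tool_pos': array([0.231, 0.687, 0.218]), 'tool_rot': array([-5.06e-01, -3.10e+00,  2.00e-03]), 'wrist_force': array([ 0.093, -0.719,  0.184]), 'torque': array([ 0.034, -0.016, -0.001]), 'finger_force': np.float64(0.0), 'width': np.float64(0.093)}
top [[374.4, 0.0, 319.5], [0.0, 374.4, 203.4], [0.0, 0.0, 1.0]] [[0.008, 0.989, -0.146, 0.308], [-1.0, 0.009, 0.007, 0.068], [0.008, 0.146, 0.989, 1.292], [0.0, 0.0, 0.0, 1.0]]
anvil [(0.76, [319, 183], [0.527, 0.063, 0.217]), (0.6, [343, 125], [0.768, -0.019, 0.054]), (0.23, [321, 168], [0.586, 0.057, 0.161])]
column [(0.83, [320, 180], [0.548, 0.06, 0.157])]
stand_top [(0.65, [322, 201], [0.5, 0.052, 0.066]), (0.59, [251, 278], [0.244, 0.285, 0.045]), (0.55, [445, 294], [0.2, -0.353, 0.042])]
knob [(0.58, [317, 189], [0.512, 0.069, 0.218]), 
[... 1782 characters left out ...]
round [(0.64, [257, 183], [0.441, 0.346, 0.017])]
pad_cork_round [(0.59, [419, 272], [0.591, -0.222, 0.009])]
pad_green_round []
pad_red_round [(0.29, [354, 218], [0.58, 0.03, 0.019])]
pad_yellow_round [(0.73, [430, 332], [0.473, -0.359, 0.009])]
bp_monitor [(0.56, [454, 241], [0.721, -0.232, 0.047])]
meter [(0.74, [329, 312], [0.31, -0.156, 0.019])]
strip_vial [(0.5, [409, 195], [0.759, -0.028, 0.048]), (0.33, [430, 332], [0.472, -0.357, 0.008])]
lancet_pen [(0.42, [271, 165], [0.528, 0.388, 0.016])]
sanitiser [(0.72, [263, 137], [0.543, 0.45, 0.096]), (0.64, [409, 194], [0.758, -0.024, 0.049]), (0.49, [330, 182], [0.505, 0.068, 0.197])]
vial_cap [(0.61, [385, 331], [0.385, -0.286, 0.018])]
```

View pics/top0.png

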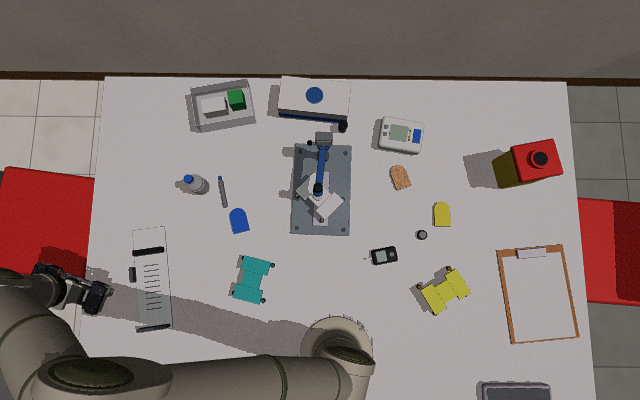

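View pics/side0.png

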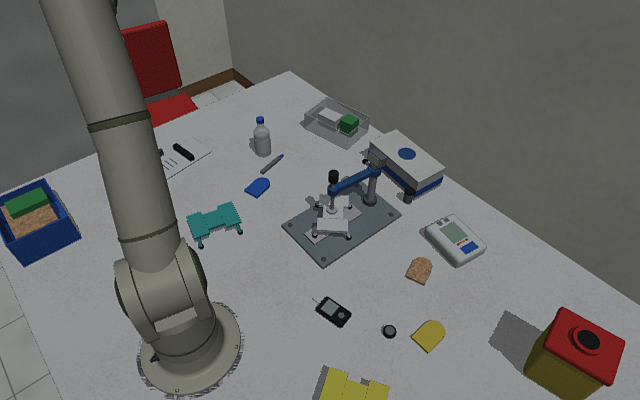

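The top view shows the gauge with the white stand under its arm at about (320,195). The pads are blue (238,221), cork (400,177) and yellow (442,214); red and green aren't on the table. The turquoise (252,280) and yellow (445,292) stands are look-alikes.

```bash
cat >> h.py <<'E'
def rect(xy):
    (c,s,a)=cv2.minAreaRect((xy*1000).astype(np.float32))
    if s[0]<s[1]: s=(s[1],s[0]); a+=90
    a=(a+90)%180-90
    return np.array(c)/1000,np.array(s),a
def pad(P,img,name,cen):
    # mask by net, filtered by height and nearness; returns mid, heading of the round end (deg)
    d=np.hypot(P[...,0]-cen[0],P[...,1]-cen[1])<.06
    hsv=cv2.cvtColor(img,cv2.COLOR_BGR2HSV)
    m=d&(hsv[...,1]>90)
    q=P[m]; c,s,a=rect(q[:,:2])
    u=np.array([np.cos(np.radians(a)),np.sin(np.radians(a))])
    t=(q[:,:2]-c)@u; w=(q[:,:2]-c)@np.array([-u[1],u[0]])
    f=lambda k:np.ptp(w[k]) if k.any() else 0
    wp,wm=f(t>.031),f(t<-.031)
    if wp>wm: a+=180
    return c.round(4),s.round(0),round((a+180)%360-180,1),(round(wp,3),round(wm,3)),np.median(q[:,2]).round(3)
E
python3 - <<'E'
from h import *
for n in ["top","side"]:
    c=camera(n);P=cloud(c);I=c["color"]
    for k,x in dict(blue=(.436,.338),cork=(.59,-.217),yellow=(.462,-.358)).items(): print(n,k,pad(P,I,k,x))
    hsv=cv2.cvtColor(I,cv2.COLOR_BGR2HSV)
    X,Y,Z=P[...,0],P[...,1],P[...,2]
    near=(X>.35)&(X<.72)&(Y>-.1)&(Y<.2)
    m=near&(Z>.007)&(Z<.017)&(I.mean(-1)<170); mm=cv2.morphologyEx(m.astype(np.uint8),cv2.MORPH_OPEN,np.ones((3,3)))>0
    print("plate",rect(P[mm][:,:2]),P[mm][:,2].mean())
    m=near&(Z>.045)&(Z<.085)&(hsv[...,1]<60)&(I.mean(-1)>130)
    q=P[m]; print("stand",rect(q[:,:2]),len(q), np.linalg.lstsq(np.c_[q[:,:2]-q[:,:2].mean(0),np.ones(len(q))],q[:,2],rcond=None)[0])
    m=near&(Z>.21)&(Z<.235)&(X<.56); q=P[m]; print("knob",rect(q[:,:2]),np.median(q[:,2]))
    m=near&(Z>.15)&(Z<.18)&(hsv[...,1]>90); q=P[m]; print("arm",rect(q[:,:2]),np.median(q[:,2]))
    m=near&(Z>.18)&(X>.57); q=P[m]; print("disp",rect(q[:,:2]),np.nanmax(q[:,2]))
    sub=I[130:250,270:370] if n=="top" else I[150:280,270:410]
    cv2.imwrite(f"pics/{n}1.png",cv2.resize(sub,None,fx=4,fy=4,interpolation=cv2.INTER_CUBIC))
E
```

```text
top blue (array([0.4375, 0.3397]), array([84., 57.]), 15.4, (np.float64(0.035), np.float64(0.053)), np.float64(0.009))
top cork (array([ 0.598 , -0.2195]), array([85., 55.]), 20.1, (np.float64(0.031), np.float64(0.054)), np.float64(0.008))
top yellow (array([ 0.4662, -0.3655]), array([81., 61.]), -0.2, (np.float64(0.038), np.float64(0.054)), np.float64(0.009))
plate (array([0.54965509, 0.05439758]), array([318.36019897, 199.01754761]), -1.672607421875) 0.011347168480239526
stand (array([0.51559674, 0.06117024]), array([138.36152649,  88.23854828]), 45.39244842529297) 620 [0.00234671 0.01183208 0.0643553 ]
knob (array([0.51529773, 0.06761813]), array([26.80862045, 25.60489655]), 27.09462547302246) 0.21883573272451717
arm (array([0.5839989, 0.0762467]), array([163.37478638,  66.6588974 ]), -8.245018005371094) 0.16102167860393113
disp (array([0.66829816, 0.05045536]), array([51.86350632, 37.15839386]), 88.72067260742188) 0.21647097061843845
side blue (array([0.4392, 0.3402]), array([87., 64.]), 12.8, (np.float64(0.047), np.float64(0.064)), np.float64(0.011))
side cork (array([ 0.5983, -0.2198]), array([88., 53.]), 20.0, (np.float64(0.035), np.float64(0.053)), np.float64(0.011))
side yellow (array([ 0.4714, -0.3612]), array([91., 57.]), 0.3, (np.float64(0.041), np.float64(0.057)), np.float64(0.01))
plate (array([0.5532467 , 0.05465062]), array([323.18115234, 204.42749023]), -1.8996047973632812) 0.012854186893916528
stand (array([0.51944208, 0.06276036]), array([142.35696411,  89.25157166]), 46.34565734863281) 678 [-0.00323764  0.00483046  0.06608287]
knob (array([0.51856396, 0.0673382 ]), array([28.42308426, 26.6206131 ]), 22.941722869873047) 0.2198279511748581
arm (array([0.58994275, 0.05578965]), array([175.85099792,  69.50445557]), 6.235838413238525) 0.16251519564072392
disp (array([0.67067432, 0.05064514]), array([55.47428513, 38.02074051]), -87.78973650932312) 0.21881093956839903
```

View pics/top1.png

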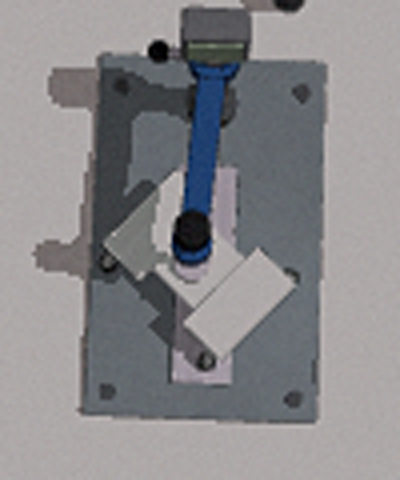

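The plate fits 318×199 mm at −1.7°, so the anvil's middle is at about (0.516,0.055) and the column at about (0.666,0.051). The stand is at about 46° and the knob at (0.517,0.0675). All of these match the sizes given, so I can start moving.

```bash
cat > go.py <<'E'
import sys
from h import *
from scipy.spatial.transform import Rotation as R
# args: x,y,z,heading_of_tool_y_deg ... -> scaled rows from current pose
s=state(); p=np.array(s["tool_pos"]); M=R.from_rotvec(s["tool_rot"]).as_matrix()
h0=np.degrees(np.arctan2(M[1,1],M[0,1]))
print("now",p.round(4),"head",round(h0,2),"tilt",round(np.degrees(np.arccos(-M[2,2])),2),"w",round(float(s["width"]),4),"ff",round(float(s["finger_force"]),1),"F",np.round(s["wrist_force"],1),"t",round(float(s["t"]),1),"q7",round(float(s["qpos"][6]),2))
for a in sys.argv[1:]:
    t=np.array([float(v) for v in a.split(",")])
    d=M.T@(t[:3]-p)/0.5
    dh=(t[3]-h0+90)%180-90   # half-turn symmetric
    if len(t)>4: dh=t[3]-h0
    print(a,"->",d.round(4).tolist(),round(-dh/360,4))
E
python3 go.py 0.45,0.37,0.27,83.7 0.517,0.0675,0.27,83.7 0.517,0.0675,0.184,83.7
```

```text
now [0.2307 0.6873 0.2186] head 71.45 tilt 0.0 w 0.093 ff 0.0 F [1.1 0.4 0.8] t 2.3 q7 -0.08
0.45,0.37,0.27,83.7 -> [-0.6178, -0.4621, -0.1027] -0.034
0.517,0.0675,0.27,83.7 -> [-0.9373, -0.993, -0.1027] -0.034
0.517,0.0675,0.184,83.7 -> [-0.9373, -0.993, 0.0693] -0.034
```

>>> {"op": "carry_out", "data": {"steps": [[[-0.12,-0.09,-0.1],-0.034,1],[[-0.618,-0.462,-0.103],-0.034,1],[[-0.618,-0.462,-0.103],-0.034,1],[[-0.618,-0.462,-0.103],-0.034,1],[[-0.618,-0.462,-0.103],-0.034,1],[[-0.618,-0.462,-0.103],-0.034,1],[[-0.618,-0.462,-0.103],-0.034,1],[[-0.618,-0.462,-0.103],-0.034,1]]}}

```text
t: 3.1
tool_pos: [0.4514, 0.3677, 0.2706]
tool_rot: [0.174, 3.136, 0.0]
wrist_force: [0.4, 0.0, 0.0]
width: 0.0932
finger_force: 0.0
```

```bash
python3 go.py 0.517,0.0675,0.27,83.7 0.517,0.0675,0.184,83.7
```

```text
now [0.4514 0.3677 0.2706] head 83.63 tilt 0.04 w 0.0932 ff 0.0 F [0.4 0.  0. ] t 3.1 q7 0.66
0.517,0.0675,0.27,83.7 -> [-0.1969, -0.5821, 0.0012] -0.0002
0.517,0.0675,0.184,83.7 -> [-0.1968, -0.5822, 0.1732] -0.0002
```

>>> {"op": "carry_out", "data": {"steps": [[[-0.197,-0.582,0.0],0,1],[[-0.197,-0.582,0.0],0,1],[[-0.197,-0.582,0.0],0,1],[[-0.197,-0.582,0.0],0,1],[[-0.197,-0.582,0.0],0,1],[[-0.197,-0.582,0.0],0,1],[[-0.197,-0.582,0.0],0,1],[[-0.197,-0.582,0.0],0,1]]}}

```text
t: 3.9
tool_pos: [0.5164, 0.0682, 0.2703]
tool_rot: [0.179, 3.136, -0.0]
wrist_force: [-0.4, -0.6, 0.8]
width: 0.0927
finger_force: 0.0
```

```bash
python3 go.py 0.517,0.0675,0.184,83.7
```

```text
now [0.5164 0.0682 0.2703] head 83.47 tilt 0.03 w 0.0927 ff 0.0 F [-0.4 -0.6  0.8] t 3.9 q7 1.23
0.517,0.0675,0.184,83.7 -> [-0.0014, -0.0012, 0.1727] -0.0006
```

>>> {"op": "carry_out", "data": {"steps": [[[0,0,0.1],0,1],[[0,0,0.173],0,1],[[0,0,0.173],0,1],[[0,0,0.173],0,-1],[[0,0,0.173],0,-1],[[0,0,0.173],0,-1],[[0,0,0.173],0,-1],[[0,0,0.173],0,-1]]}}

```text
t: 4.7
tool_pos: [0.5164, 0.0701, 0.1845]
tool_rot: [0.173, 3.135, 0.001]
wrist_force: [-1.0, -1.0, -0.0]
width: 0.0572
finger_force: 0.0
```

```bash
python3 go.py
python3 - <<'E'
import subprocess,numpy as np
from h import state
p=state()["tool_pos"]
C=np.array([.6665,.0511]); v=p[:2]-C
print("r",np.hypot(*v),"ang",np.degrees(np.arctan2(v[1],v[0])))
args=[]
r=.150
for a in [0,-15,-30,-45,-60,-75,-80]:
    b=np.arctan2(v[1],v[0])+np.radians(a)
    args.append(f"{C[0]+r*np.cos(b):.4f},{C[1]+r*np.sin(b):.4f},0.224,{83.5+a},1")
print(subprocess.run(["python3","go.py"]+args,capture_output=True,text=True).stdout)
E
```

```text
now [0.5164 0.0701 0.1845] head 83.69 tilt 0.09 w 0.0572 ff 0.0 F [-1. -1. -0.] t 4.7 q7 1.24
r 0.15129317207570397 ang 172.80298551544996
now [0.5164 0.0701 0.1845] head 83.69 tilt 0.09 w 0.0572 ff 0.0 F [-1. -1. -0.] t 4.7 q7 1.24
0.5177,0.0699,0.224,83.5,1 -> [-0.0027, 0.0, -0.079] 0.0005
0.5276,0.1078,0.224,68.5,1 -> [-0.0141, 0.0775, -0.079] 0.0422
0.5470,0.1418,0.224,53.5,1 -> [-0.0452, 0.1494, -0.0789] 0.0839
0.5746,0.1696,0.224,38.5,1 -> [-0.0939, 0.2107, -0.0788] 0.1255
0.6084,0.1894,0.224,23.5,1 -> [-0.1568, 0.2575, -0.0787] 0.1672
0.6461,0.1997,0.224,8.5,1 -> [-0.2294, 0.2863, -0.0786] 0.2089
0.6592,0.2009,0.224,3.5,1 -> [-0.2552, 0.2915, -0.0785] 0.2227
```

>>> {"op": "carry_out", "data": {"steps": [[[0,0,0],0,-1],[[0,0,0],0,-1],[[0,0,0],0,-1],[[0,0,0],0,-1],[[0,0,0],0,-1],[[0,0,-0.03],0,-1],[[0,0,-0.06],0,-1],[[0,0,-0.08],0,-1]]}}

```text
t: 5.5
tool_pos: [0.5159, 0.0697, 0.2236]
tool_rot: [-0.174, -3.136, 0.001]
wrist_force: [3.1, -2.6, -9.0]
width: 0.0274
finger_force: 30.0
```

```bash
cat > arc.py <<'E'
import subprocess,sys,numpy as np
from h import state
from scipy.spatial.transform import Rotation as R
s=state();p=s["tool_pos"];M=R.from_rotvec(s["tool_rot"]).as_matrix();h=np.degrees(np.arctan2(M[1,1],M[0,1]))
C=np.array([.6665,.0511]); v=p[:2]-C
z=float(sys.argv[1]); print("r",np.hypot(*v),"q",np.arctan2(v[1],-v[0])-.03)
args=[]
for a in map(float,sys.argv[2:]):
    b=np.arctan2(v[1],v[0])+np.radians(a)
    args.append(f"{C[0]+.15*np.cos(b):.4f},{C[1]+.15*np.sin(b):.4f},{z},{h+a:.2f},1")
print(subprocess.run(["python3","go.py"]+args,capture_output=True,text=True).stdout)
E
python3 arc.py 0.224 -7 -14 -21 -28 -35 -42 -49 -56
```

```text
r 0.15172632526393995 q 0.09302148471791835
now [0.5159 0.0697 0.2236] head 83.66 tilt 0.04 w 0.0274 ff 30.0 F [ 3.1 -2.6 -9. ] t 5.5 q7 1.24
0.5210,0.0875,0.224,76.66,1 -> [-0.0062, 0.0365, -0.0008] 0.0194
0.5265,0.1050,0.224,69.66,1 -> [-0.0132, 0.0725, -0.0008] 0.0389
0.5341,0.1216,0.224,62.66,1 -> [-0.0247, 0.1071, -0.0008] 0.0583
0.5437,0.1372,0.224,55.66,1 -> [-0.0403, 0.1403, -0.0008] 0.0778
0.5551,0.1516,0.224,48.66,1 -> [-0.0598, 0.1714, -0.0009] 0.0972
0.5682,0.1644,0.224,41.66,1 -> [-0.083, 0.1998, -0.0009] 0.1167
0.5827,0.1755,0.224,34.66,1 -> [-0.1094, 0.225, -0.0009] 0.1361
0.5985,0.1848,0.224,27.66,1 -> [-0.1387, 0.247, -0.0009] 0.1556
```

>>> {"op": "carry_out", "data": {"steps": [[[-0.006,0.0365,0],0.0194,-1],[[-0.013,0.0725,0],0.0389,-1],[[-0.0247,0.107,0],0.0583,-1],[[-0.04,0.14,0],0.0778,-1],[[-0.06,0.171,0],0.0972,-1],[[-0.083,0.2,0],0.1167,-1],[[-0.109,0.225,0],0.136,-1],[[-0.139,0.247,0],0.1556,-1]]}}

```text
t: 6.3
tool_pos: [0.5988, 0.1845, 0.223]
tool_rot: [1.632, 2.684, -0.003]
wrist_force: [2.0, -7.3, -5.3]
width: 0.0274
finger_force: 30.0
```

```bash
python3 arc.py 0.224 -7 -14 -21 -28
```

```text
r 0.1495985933248208 q 1.0713483676906006
now [0.5988 0.1845 0.223 ] head 27.4 tilt 0.12 w 0.0274 ff 30.0 F [ 2.  -7.3 -5.3] t 6.3 q7 0.27
0.6154,0.1921,0.224,20.40,1 -> [-0.0018, 0.0364, -0.0022] 0.0195
0.6330,0.1973,0.224,13.40,1 -> [-0.0088, 0.0725, -0.0022] 0.0389
0.6511,0.2003,0.224,6.40,1 -> [-0.0201, 0.1073, -0.0022] 0.0583
0.6694,0.2011,0.224,-0.60,1 -> [-0.0355, 0.1406, -0.0023] 0.0778
```

>>> {"op": "carry_out", "data": {"steps": [[[-0.002,0.036,0],0.0195,-1],[[-0.009,0.0725,0],0.039,-1],[[-0.02,0.107,0],0.058,-1],[[-0.028,0.125,0],0.068,-1],[[-0.028,0.125,0.03],0.068,-1],[[-0.028,0.125,0.06],0.068,-1],[[-0.028,0.125,0.08],0.068,1],[[-0.028,0.125,0.08],0.068,1]]}}

```text
t: 7.1
tool_pos: [0.6597, 0.2025, 0.1822]
tool_rot: [-2.157, -2.282, 0.002]
wrist_force: [0.2, 0.8, -0.3]
width: 0.0389
finger_force: 0.0
```

>>> {"op": "carry_out", "data": {"steps": [[[0,0,0],0,1],[[0,0,0],0,1],[[0,0,0],0,1],[[0,0,-0.1],0,1],[[0,0,-0.17],0,1],[[0,0,-0.17],0,1]]}}

```text
t: 7.7
tool_pos: [0.6632, 0.2019, 0.2746]
tool_rot: [2.156, 2.279, 0.013]
wrist_force: [0.7, 0.2, 0.2]
width: 0.0872
finger_force: 0.0
```

```bash
python3 - <<'E'
from h import *
for n in ["side","top"]:
    c=camera(n);P=cloud(c);I=c["color"]
    hsv=cv2.cvtColor(I,cv2.COLOR_BGR2HSV); X,Y,Z=P[...,0],P[...,1],P[...,2]
    near=(X>.35)&(X<.64)&(Y>-.1)&(Y<.2)
    m=near&(Z>.045)&(Z<.085)&(hsv[...,1]<60)&(I.mean(-1)>130)
    q=P[m]; print("stand",rect(q[:,:2]),len(q), np.linalg.lstsq(np.c_[q[:,:2]-q[:,:2].mean(0),np.ones(len(q))],q[:,2],rcond=None)[0])
    near=(X>.5)&(X<.75)&(Y>.1)&(Y<.3);m=near&(Z>.17)&(Z<.22)&(I.mean(-1)<60); print(np.nanmedian(P[m],0))
    if n=="side": cv2.imwrite("pics/s2.png",I)
E
python3 go.py
```

```text
stand (array([0.51896094, 0.06253611]), array([146.38180542,  89.21627045]), 46.206077575683594) 938 [ 0.00459912 -0.00056376  0.06606072]
[0.6558456  0.1951268  0.20191246]
stand (array([0.51559436, 0.06118721]), array([138.45703125,  88.89361572]), 45.3432502746582) 980 [-0.00172635  0.00316092  0.06410587]
[nan nan nan]
now [0.6608 0.202  0.2698] head 3.21 tilt 0.13 w 0.0915 ff 0.0 F [-0.4  0.4 -0.1] t 7.8 q7 -0.08
  return np.nanmean(a, axis, out=out, keepdims=keepdims)
```

View pics/s2.png

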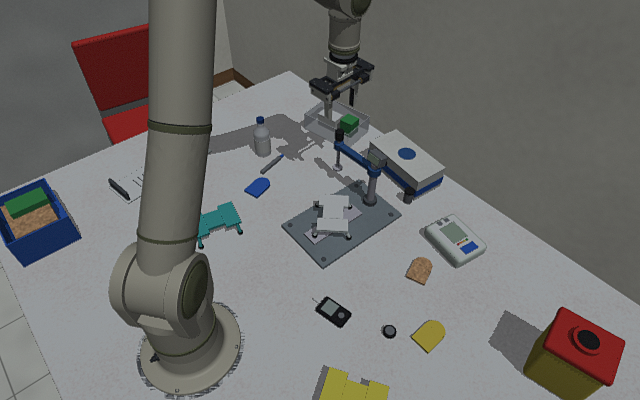

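The arm is out, with the knob at (340,135). The stand at (332,218) hasn't moved and its notch sides are free to grip.

```bash
python3 go.py 0.517,0.062,0.27,-44.2,1 0.517,0.062,0.12,-44.2,1
```

```text
now [0.6608 0.202  0.2698] head 3.21 tilt 0.13 w 0.0915 ff 0.0 F [-0.4  0.4 -0.1] t 7.8 q7 -0.08
0.517,0.062,0.27,-44.2,1 -> [-0.2634, -0.3028, -0.0013] 0.1317
0.517,0.062,0.12,-44.2,1 -> [-0.2637, -0.3034, 0.2987] 0.1317
```

>>> {"op": "carry_out", "data": {"steps": [[[-0.263,-0.303,0],0.132,1],[[-0.263,-0.303,0],0.132,1],[[-0.263,-0.303,0],0.132,1],[[-0.263,-0.303,0],0.132,1],[[-0.263,-0.303,0],0.132,1],[[-0.263,-0.303,0.1],0.132,1],[[-0.263,-0.303,0.2],0.132,1],[[-0.263,-0.303,0.3],0.132,1]]}}

```text
t: 8.6
tool_pos: [0.5157, 0.0623, 0.1164]
tool_rot: [2.894, 1.22, -0.001]
wrist_force: [1.4, 0.2, -1.1]
width: 0.0929
finger_force: 0.0
```

```bash
python3 go.py 0.517,0.062,0.044,-44.2,1
```

```text
now [0.5157 0.0623 0.1164] head -44.29 tilt 0.05 w 0.0929 ff 0.0 F [ 1.4  0.2 -1.1] t 8.6 q7 -0.43
0.517,0.062,0.044,-44.2,1 -> [0.0015, 0.0023, 0.1449] -0.0002
```

>>> {"op": "carry_out", "data": {"steps": [[[0.002,0.002,0.08],0,1],[[0.002,0.002,0.145],0,1],[[0.002,0.002,0.145],0,-1],[[0.002,0.002,0.145],0,-1],[[0.002,0.002,0.145],0,-1],[[0.002,0.002,0.145],0,-1],[[0.002,0.002,0.145],0,-1],[[0.002,0.002,0.145],0,-1]]}}

```text
t: 9.4
tool_pos: [0.519, 0.0622, 0.0476]
tool_rot: [2.895, 1.22, 0.004]
wrist_force: [-0.6, -0.5, 9.4]
width: 0.0601
finger_force: 30.0
```

```bash
python3 go.py 0.5165,0.056,0.079,-91.7,1
```

```text
now [0.519  0.0622 0.0476] head -44.3 tilt 0.16 w 0.0601 ff 30.0 F [-0.6 -0.5  9.4] t 9.4 q7 -0.34
0.5165,0.056,0.079,-91.7,1 -> [-0.0123, 0.0052, -0.0629] 0.1317
```

>>> {"op": "carry_out", "data": {"steps": [[[0,0,-0.03],0,-1],[[0,0,-0.06],0,-1],[[-0.003,0,-0.063],0.02,-1],[[-0.006,0.002,-0.063],0.042,-1],[[-0.008,0.004,-0.063],0.064,-1],[[-0.01,0.005,-0.063],0.086,-1],[[-0.012,0.005,-0.063],0.108,-1],[[-0.012,0.005,-0.063],0.132,-1]]}}

```text
t: 10.2
tool_pos: [0.5153, 0.0563, 0.0781]
tool_rot: [-3.14, 0.058, -0.0]
wrist_force: [-0.1, 0.2, -4.4]
width: 0.0598
finger_force: 30.0
```

```bash
python3 go.py
python3 - <<'E'
from h import *
for n in ["side","top"]:
    c=camera(n);P=cloud(c);I=c["color"]
    hsv=cv2.cvtColor(I,cv2.COLOR_BGR2HSV); X,Y,Z=P[...,0],P[...,1],P[...,2]
    near=(X>.38)&(X<.64)&(Y>-.05)&(Y<.16)
    m=near&(Z>.06)&(Z<.115)&(hsv[...,1]<60)&(I.mean(-1)>130)
    q=P[m]; print("stand",rect(q[:,:2]),len(q), np.linalg.lstsq(np.c_[q[:,:2]-q[:,:2].mean(0),np.ones(len(q))],q[:,2],rcond=None)[0])
    if n=="side": cv2.imwrite("pics/s3.png",cv2.resize(I[120:280,250:450],None,fx=3.5,fy=3.5))
E
```

```text
now [0.5153 0.0563 0.0781] head -92.1 tilt 0.04 w 0.0598 ff 30.0 F [-0.1  0.2 -4.4] t 10.2 q7 -0.93
stand (array([0.51349115, 0.05523142]), array([139.51315308, 100.63899231]), -0.8615646362304688) 419 [-0.06400918  0.09664788  0.09502443]
stand (array([0.46583209, 0.06173552]), array([95.74281311, 67.11021423]), -77.63256645202637) 386 [0.01933958 0.01220849 0.09425014]
```

View pics/s3.png

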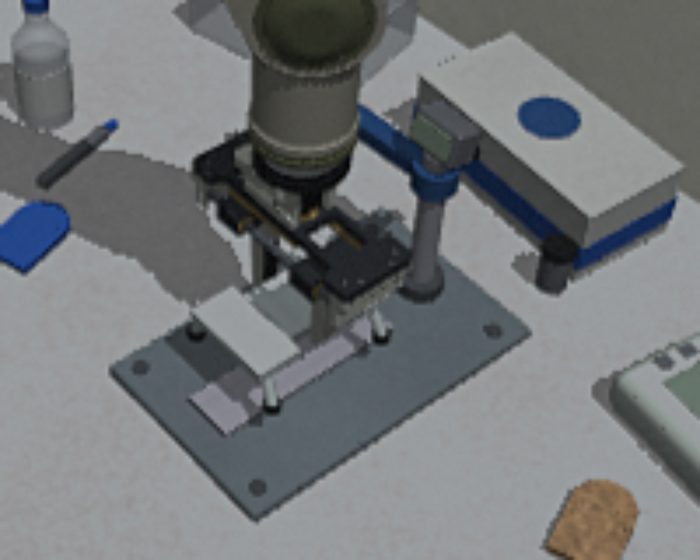

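The stand is lifted and lined up along the anvil, with its feet at about (195,325), (270,400) and (380,330) in the crop. I'll lower it.

>>> {"op": "carry_out", "data": {"steps": [[[0.003,0,0.03],0,-1],[[0.003,0,0.055],0,-1],[[0.003,0,0.073],0,-1],[[0.003,0,0.075],0,-1],[[0.003,0,0.075],0,-1]]}}

```text
t: 10.8
tool_pos: [0.5171, 0.0558, 0.0403]
tool_rot: [-3.141, 0.048, 0.0]
wrist_force: [0.5, 0.6, -3.7]
width: 0.0597
finger_force: 30.0
```

>>> {"op": "carry_out", "data": {"steps": [[[0,0,0.003],0,-1],[[0,0,0.006],0,-1],[[0,0,0.006],0,-1]]}}

```text
t: 11.1
tool_pos: [0.5174, 0.0557, 0.0393]
tool_rot: [-3.139, 0.05, -0.003]
wrist_force: [-5.8, 0.7, 27.2]
width: 0.0597
finger_force: 30.0
```

Touching down. I'll open and rise.

>>> {"op": "carry_out", "data": {"steps": [[[0,0,-0.002],0,1],[[0,0,-0.002],0,1],[[0,0,-0.002],0,1],[[0,0,-0.002],0,1],[[0,0,-0.002],0,1],[[0,0,-0.1],0,1],[[0,0,-0.2],0,1],[[0,0,-0.28],0,1]]}}

```text
t: 11.9
tool_pos: [0.517, 0.0553, 0.179]
tool_rot: [3.14, -0.051, -0.0]
wrist_force: [0.0, 0.9, 0.3]
width: 0.0929
finger_force: 0.0
```

```bash
python3 go.py 0.43,0.2,0.18,-90,1 0.438,0.34,0.18,-75.2
```

```text
now [0.517  0.0553 0.179 ] head -91.85 tilt 0.06 w 0.0929 ff 0.0 F [0.  0.9 0.3] t 11.9 q7 -1.1
0.43,0.2,0.18,-90,1 -> [-0.1832, -0.2837, -0.0021] -0.0051
0.438,0.34,0.18,-75.2 -> [-0.1762, -0.564, -0.0024] -0.0463
```

>>> {"op": "carry_out", "data": {"steps": [[[-0.14,-0.3,-0.02],-0.02,1],[[-0.14,-0.3,-0.02],-0.04,1],[[-0.14,-0.3,-0.02],-0.046,1],[[-0.14,-0.3,-0.02],-0.046,1]]}}

```text
t: 12.3
tool_pos: [0.4495, 0.2126, 0.1869]
tool_rot: [-3.113, -0.415, 0.002]
wrist_force: [0.3, -0.2, -0.1]
width: 0.0933
finger_force: 0.0
```

```bash
cat > meas.py <<'E'
from h import *
import sys
for n in ["side","top"]:
    c=camera(n);P=cloud(c);I=c["color"]
    hsv=cv2.cvtColor(I,cv2.COLOR_BGR2HSV); X,Y,Z=P[...,0],P[...,1],P[...,2]
    near=(X>.42)&(X<.62)&(Y>-.03)&(Y<.15)
    m=near&(Z>.045)&(Z<.085)&(hsv[...,1]<60)&(I.mean(-1)>130)
    q=P[m]
    if len(q)>50: print(n,"stand",rect(q[:,:2]),len(q), np.linalg.lstsq(np.c_[q[:,:2]-q[:,:2].mean(0),np.ones(len(q))],q[:,2],rcond=None)[0].round(4))
    for a in sys.argv[1:]:
        k,x,y=a.split(",")
        try: print(n,k,pad(P,I,k,(float(x),float(y))))
        except Exception as e: print(n,k,"none",e)
    if n=="side": cv2.imwrite("pics/last_side.png",I)
    else: cv2.imwrite("pics/last_top.png",I)
E
python3 meas.py blue,.438,.34; python3 go.py
```

```text
side stand (array([0.51625635, 0.05962538]), array([141.31407166,  88.44608307]), -1.8538665771484375) 917 [ 0.0002 -0.      0.0581]
side blue (array([0.443 , 0.3404]), array([96., 69.]), 18.6, (np.float64(0.039), np.float64(0.056)), np.float64(0.011))
top stand (array([0.513177  , 0.05671351]), array([139.32789612,  88.52649689]), -1.237762451171875) 968 [ 0.0004 -0.0019  0.0562]
top blue (array([0., 0.]), array([0., 0.]), 0.0, (0, 0), np.float64(nan))
now [0.4505 0.2108 0.1869] head -74.94 tilt 0.05 w 0.0928 ff 0.0 F [ 0.1 -0.1 -0.1] t 12.4 q7 -1.19
  return _methods._mean(a, axis=axis, dtype=dtype,
  ret = ret.dtype.type(ret / rcount)
```

```bash
python3 go.py 0.4385,0.340,0.06,-75,1 0.4385,0.340,0.004,-75,1
```

```text
now [0.4505 0.2108 0.1869] head -74.94 tilt 0.05 w 0.0928 ff 0.0 F [ 0.1 -0.1 -0.1] t 12.4 q7 -1.19
0.4385,0.340,0.06,-75,1 -> [0.0442, -0.2557, 0.2538] 0.0002
0.4385,0.340,0.004,-75,1 -> [0.0443, -0.2556, 0.3658] 0.0002
```

>>> {"op": "carry_out", "data": {"steps": [[[0.044,-0.256,0.05],0,1],[[0.044,-0.256,0.15],0,1],[[0.044,-0.256,0.25],0,1],[[0.044,-0.256,0.3],0,1],[[0.044,-0.256,0.345],0,1],[[0.044,-0.256,0.362],0,1],[[0.044,-0.256,0.365],0,-1],[[0.044,-0.256,0.365],0,-1]]}}

```text
t: 13.2
tool_pos: [0.4419, 0.3362, 0.006]
tool_rot: [-3.116, -0.4, -0.002]
wrist_force: [0.8, -0.7, 0.6]
width: 0.0811
finger_force: 0.0
```

>>> {"op": "carry_out", "data": {"steps": [[[0,0,0],0,-1],[[0,0,0],0,-1],[[0,0,0],0,-1],[[0,0,0],0,-1],[[0,0,0],0,-1],[[0,0,-0.05],0,-1],[[0,0,-0.12],0,-1],[[0,0,-0.2],0,-1]]}}

```text
t: 14.0
tool_pos: [0.4399, 0.3369, 0.1053]
tool_rot: [3.114, 0.403, -0.002]
wrist_force: [0.8, 0.3, -0.9]
width: 0.0543
finger_force: 30.0
```

```bash
python3 go.py 0.5155,0.057,0.11,-91.6,1
python3 - <<'E'
from h import *
c=camera("side");P=cloud(c);print(pad(P,c["color"],"b",(.4385,.34)))
E
```

```text
now [0.4399 0.3369 0.1053] head -75.25 tilt 0.12 w 0.0543 ff 30.0 F [ 0.8  0.3 -0.9] t 14.0 q7 -1.28
0.5155,0.057,0.11,-91.6,1 -> [0.0037, 0.5798, -0.0087] 0.0454
(array([0.4352, 0.3397]), array([102.,  82.]), -76.0, (np.float64(0.065), np.float64(0.067)), np.float64(0.112))
```

>>> {"op": "carry_out", "data": {"steps": [[[0,0.09,-0.01],0.01,-1],[[0,0.18,-0.01],0.02,-1],[[0.001,0.27,-0.01],0.03,-1],[[0.002,0.36,-0.01],0.04,-1],[[0.003,0.45,-0.01],0.045,-1],[[0.004,0.53,-0.01],0.045,-1],[[0.003,0.58,-0.01],0.045,-1],[[0.003,0.58,-0.01],0.045,-1]]}}

```text
t: 14.85
tool_pos: [0.5167, 0.0534, 0.1102]
tool_rot: [3.14, -0.048, 0.003]
wrist_force: [-0.1, 0.3, -0.9]
width: 0.0543
finger_force: 30.0
```

```bash
python3 go.py 0.515,0.057,0.063,-91.6,1
python3 - <<'E'
from h import *
c=camera("side");P=cloud(c);I=c["color"];hsv=cv2.cvtColor(I,cv2.COLOR_BGR2HSV)
m=(hsv[...,1]>150)&(abs(hsv[...,0].astype(int)-115)<12)&(abs(P[...,0]-.515)<.07)&(abs(P[...,1]-.057)<.06)
print(m.sum(),rect(P[m][:,:2]),np.percentile(P[m][:,2],[10,50,90]))
E
```

```text
now [0.5167 0.0534 0.1102] head -91.76 tilt 0.13 w 0.0543 ff 30.0 F [-0.1  0.3 -0.9] t 14.8 q7 -0.98
0.515,0.057,0.063,-91.6,1 -> [-0.0039, -0.0072, 0.0945] -0.0004
309 (array([0.50013565, 0.05132976]), array([83.94804382, 66.55535889]), 68.66252899169922) [0.1128875  0.1154456  0.11799555]
```

>>> {"op": "carry_out", "data": {"steps": [[[-0.003,-0.006,0.04],0,-1],[[-0.003,-0.006,0.07],0,-1],[[-0.003,-0.006,0.088],0,-1],[[-0.003,-0.006,0.093],0,-1],[[-0.003,-0.006,0.095],0,-1],[[-0.003,-0.006,0.095],0,-1]]}}

```text
t: 15.5
tool_pos: [0.5137, 0.0616, 0.0627]
tool_rot: [-3.14, 0.038, 0.002]
wrist_force: [-3.0, 1.7, 5.5]
width: 0.0543
finger_force: 30.0
```

>>> {"op": "carry_out", "data": {"steps": [[[0,0,-0.002],0,1],[[0,0,-0.002],0,1],[[0,0,-0.002],0,1],[[0,0,-0.002],0,1],[[0,0,-0.002],0,1],[[0,0,-0.08],0,1],[[0,0,-0.16],0,1],[[0,0,-0.16],0,1]]}}

```text
t: 16.3
tool_pos: [0.5164, 0.06, 0.1456]
tool_rot: [-3.141, 0.04, -0.008]
wrist_force: [1.4, 0.1, 0.0]
width: 0.0931
finger_force: 0.0
```

```bash
python3 go.py 0.56,-0.15,0.15,-75,1 0.598,-0.2195,0.08,-70,1
```

```text
now [0.5164 0.06   0.1456] head -91.47 tilt 0.3 w 0.0931 ff 0.0 F [1.4 0.1 0. ] t 16.3 q7 -1.04
0.56,-0.15,0.15,-75,1 -> [0.0981, 0.4175, -0.0086] -0.0458
0.598,-0.2195,0.08,-70,1 -> [0.1769, 0.5546, 0.1317] -0.0596
```

>>> {"op": "carry_out", "data": {"steps": [[[0.07,0.36,-0.02],-0.02,1],[[0.07,0.36,-0.02],-0.04,1],[[0.07,0.36,-0.02],-0.06,1],[[0.07,0.36,-0.02],-0.06,1]]}}

```text
t: 16.7
tool_pos: [0.545, -0.1241, 0.1524]
tool_rot: [3.092, 0.553, 0.002]
wrist_force: [0.1, -0.2, 0.4]
width: 0.0932
finger_force: 0.0
```

```bash
cat > meas2.py <<'E'
from h import *
import sys
H=dict(blue=115,yellow=28,cork=12)
for n in ["side","top"]:
    c=camera(n);P=cloud(c);I=c["color"];hsv=cv2.cvtColor(I,cv2.COLOR_BGR2HSV);X,Y,Z=P[...,0],P[...,1],P[...,2]
    cv2.imwrite(f"pics/last_{n}.png",I)
    for a in sys.argv[1:]:
        k,x,y,z=a.split(","); x,y,z=map(float,(x,y,z))
        m=(hsv[...,1]>90)&(abs(hsv[...,0].astype(int)-H[k])<10)&(np.hypot(X-x,Y-y)<.07)&(abs(Z-z)<.006)
        q=P[m]
        if len(q)<60: print(n,k,"few",len(q)); continue
        c0,s,an=rect(q[:,:2]); 
        u=np.array([np.cos(np.radians(an)),np.sin(np.radians(an))]); t=(q[:,:2]-c0)@u; w=(q[:,:2]-c0)@np.array([-u[1],u[0]])
        print(n,k,c0.round(4),s.round(),round(an,1),"w+/-",np.ptp(w[t>.031]).round(3),np.ptp(w[t<-.031]).round(3),"z",np.median(q[:,2]).round(4),"slope",np.linalg.lstsq(np.c_[q[:,:2]-c0,np.ones(len(q))],q[:,2],rcond=None)[0][:2].round(3))
E
python3 meas2.py blue,.515,.057,.067 cork,.598,-.2195,.01 yellow,.469,-.363,.01; python3 go.py 0.598,-.2195,.1,-70,1  0.598,-.2195,.004,-70,1
```

```text
side blue [0.512  0.0632] [85. 59.] -4.4 w+/- 0.04 0.059 z 0.068 slope [0.002 0.003]
side cork [ 0.5973 -0.2203] [84. 53.] 20.0 w+/- 0.042 0.053 z 0.0108 slope [-0.005 -0.   ]
side yellow [ 0.468  -0.3625] [84. 55.] 1.4 w+/- 0.041 0.053 z 0.0105 slope [ 0.005 -0.004]
top blue few 1
top cork few 13
top yellow [ 0.4661 -0.3636] [81. 57.] 0.7 w+/- 0.037 0.056 z 0.0087 slope [0.002 0.01 ]
now [ 0.5452 -0.1262  0.1527] head -70.24 tilt 0.19 w 0.093 ff 0.0 F [ 1.   1.4 -0.2] t 16.8 q7 -0.5
0.598,-.2195,.1,-70,1 -> [0.0362, 0.211, 0.106] -0.0007
0.598,-.2195,.004,-70,1 -> [0.0359, 0.2104, 0.298] -0.0007
```

>>> {"op": "carry_out", "data": {"steps": [[[0.036,0.09,0.05],0,1],[[0.036,0.18,0.12],0,1],[[0.036,0.21,0.2],0,1],[[0.036,0.21,0.26],0,1],[[0.036,0.21,0.29],0,1],[[0.036,0.21,0.298],0,1],[[0.036,0.21,0.298],0,-1],[[0.036,0.21,0.298],0,-1]]}}

```text
t: 17.6
tool_pos: [0.5988, -0.2123, 0.0046]
tool_rot: [3.092, 0.551, 0.003]
wrist_force: [-0.0, -0.9, -0.1]
width: 0.0813
finger_force: 0.0
```

>>> {"op": "carry_out", "data": {"steps": [[[0,0,0],0,-1],[[0,0,0],0,-1],[[0,0,0],0,-1],[[0,0,0],0,-1],[[0,0,0],0,-1],[[0,0,-0.05],0,-1],[[0,0,-0.12],0,-1],[[0,0,-0.22],0,-1]]}}

```text
t: 18.4
tool_pos: [0.5962, -0.2116, 0.1124]
tool_rot: [-3.09, -0.549, 0.007]
wrist_force: [0.6, -0.1, -0.3]
width: 0.0544
finger_force: 29.9
```

```bash
python3 go.py 0.515,0.057,0.115,-91.6,1
```

```text
now [ 0.5962 -0.2116  0.1124] head -69.84 tilt 0.3 w 0.0544 ff 29.9 F [ 0.6 -0.1 -0.3] t 18.4 q7 -0.37
0.515,0.057,0.115,-91.6,1 -> [0.0326, -0.5603, -0.0033] 0.0605
```

>>> {"op": "carry_out", "data": {"steps": [[[0,-0.08,-0.01],0.01,-1],[[0.01,-0.17,-0.01],0.02,-1],[[0.015,-0.26,-0.01],0.03,-1],[[0.02,-0.35,-0.01],0.04,-1],[[0.025,-0.44,-0.01],0.05,-1],[[0.033,-0.53,-0.01],0.0605,-1],[[0.035,-0.56,-0.01],0.0605,-1],[[0.035,-0.56,-0.01],0.0605,-1]]}}

```text
t: 19.2
tool_pos: [0.5164, 0.0595, 0.1177]
tool_rot: [-3.14, 0.036, 0.004]
wrist_force: [0.2, -0.1, 0.1]
width: 0.0548
finger_force: 29.9
```

>>> {"op": "carry_out", "data": {"steps": [[[0,0,0.02],0,-1],[[0,0,0.02],0,-1],[[0,0,0.02],0,-1]]}}

```text
t: 19.5
tool_pos: [0.5179, 0.0546, 0.1079]
tool_rot: [3.141, -0.048, -0.001]
wrist_force: [0.7, -0.1, 0.3]
width: 0.0547
finger_force: 29.9
```

```bash
python3 go.py 0.517,0.058,0.0735,-91.6,1; python3 meas2.py cork,.515,.057,.114
```

```text
now [0.5179 0.0546 0.1079] head -91.75 tilt 0.04 w 0.0547 ff 29.9 F [ 0.7 -0.1  0.3] t 19.5 q7 -0.97
0.517,0.058,0.0735,-91.6,1 -> [-0.0021, -0.0068, 0.0687] -0.0004
side cork [0.5046 0.0571] [71. 57.] 4.8 w+/- 0.022 0.04 z 0.1141 slope [-0.004  0.012]Traceback (most recent call last):
  File "meas2.py", line 14, in <module>
    print(n,k,c0.round(4),s.round(),round(an,1),"w+/-",np.ptp(w[t>.031]).round(3),np.ptp(w[t<-.031]).round(3),"z",np.median(q[:,2]).round(4),"slope",np.linalg.lstsq(np.c_[q[:,:2]-c0,np.ones(len(q))],q[:,2],rcond=None)[0][:2].round(3))
                                                       ~~~~~~^^^^^^^^^^^
    return _methods._ptp(a, axis=axis, out=out, **kwargs)
           ~~~~~~~~~~~~~^^^^^^^^^^^^^^^^^^^^^^^^^^^^^^^^^
    umr_maximum(a, axis, None, out, keepdims),
    ~~~~~~~~~~~^^^^^^^^^^^^^^^^^^^^^^^^^^^^^^
ValueError: zero-size array to reduction operation maximum which has no identity
```

>>> {"op": "carry_out", "data": {"steps": [[[0.006,-0.004,0.03],0,-1],[[0.006,-0.004,0.05],0,-1],[[0.006,-0.004,0.062],0,-1],[[0.006,-0.004,0.066],0,-1],[[0.006,-0.004,0.068],0,-1],[[0.006,-0.004,0.068],0,-1]]}}

```text
t: 20.2
tool_pos: [0.521, 0.0578, 0.0743]
tool_rot: [3.141, -0.045, 0.0]
wrist_force: [-0.1, -0.2, -1.0]
width: 0.0544
finger_force: 29.9
```

Not yet touching, so I'll lower about 2 mm more and then release.

>>> {"op": "carry_out", "data": {"steps": [[[0,0,0.003],0,-1],[[0,0,0.003],0,-1],[[0,0,0.003],0,1],[[0,0,0.003],0,1],[[0,0,0.003],0,1],[[0,0,0.002],0,1],[[0,0,-0.05],0,1],[[0,0,-0.14],0,1]]}}

```text
t: 21.0
tool_pos: [0.5196, 0.0577, 0.1433]
tool_rot: [3.14, -0.045, -0.007]
wrist_force: [1.7, 0.4, -0.4]
width: 0.0921
finger_force: 0.0
```

```bash
python3 go.py 0.49,-0.27,0.16,-89,1 0.4675,-0.363,0.1,-89,1
```

```text
now [0.5196 0.0577 0.1433] head -91.64 tilt 0.27 w 0.0921 ff 0.0 F [ 1.7  0.4 -0.4] t 21.0 q7 -1.04
0.49,-0.27,0.16,-89,1 -> [-0.0406, 0.657, -0.0322] -0.0073
0.4675,-0.363,0.1,-89,1 -> [-0.0797, 0.844, 0.0883] -0.0073
```

>>> {"op": "carry_out", "data": {"steps": [[[-0.006,0.05,-0.03],0,1],[[-0.041,0.657,-0.032],-0.0073,1],[[-0.041,0.657,-0.032],-0.0073,1],[[-0.041,0.657,-0.032],-0.0073,1],[[-0.041,0.657,-0.032],-0.0073,1],[[-0.041,0.657,-0.032],-0.0073,1],[[-0.041,0.657,-0.032],-0.0073,1],[[-0.041,0.657,-0.032],-0.0073,1]]}}

```text
t: 21.8
tool_pos: [0.4895, -0.2773, 0.1612]
tool_rot: [3.137, 0.014, 0.002]
wrist_force: [-1.1, -0.2, 0.2]
width: 0.0932
finger_force: 0.0
```

```bash
sed -i 's/np.ptp(w\[t>.031\]).round(3),np.ptp(w\[t<-.031\]).round(3)/[np.ptp(v).round(3) if len(v) else 0 for v in (w[t>.031],w[t<-.031])]/' meas2.py; python3 meas2.py cork,.515,.057,.077 blue,.515,.057,.067 yellow,.469,-.363,.01; python3 go.py 0.4675,-0.363,0.1,-89,1 0.4675,-0.363,0.004,-89,1
python3 - <<'E'
import cv2
I=cv2.imread("pics/last_side.png");cv2.imwrite("pics/s4.png",cv2.resize(I[120:260,260:440],None,fx=3,fy=3))
E
```

```text
side cork [0.5156 0.0599] [83. 57.] -0.1 w+/- [np.float64(0.037), np.float64(0.053)] z 0.0781 slope [0.002 0.005]
side blue few 39
side yellow [ 0.464  -0.3402] [86. 55.] 11.1 w+/- [np.float64(0.039), np.float64(0.054)] z 0.0102 slope [ 0. -0.]
top cork few 59
top blue few 13
top yellow few 0
now [ 0.4904 -0.2715  0.1602] head -89.2 tilt 0.02 w 0.0931 ff 0.0 F [0.  0.4 0.2] t 21.9 q7 -0.5
0.4675,-0.363,0.1,-89,1 -> [-0.0484, 0.1824, 0.1204] -0.0006
0.4675,-0.363,0.004,-89,1 -> [-0.0484, 0.1823, 0.3124] -0.0006
```

View pics/s4.png

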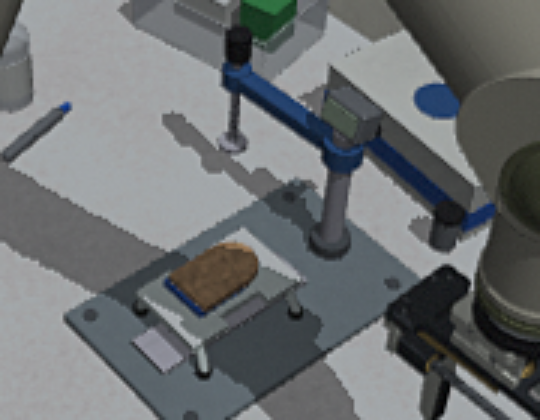

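The cork sits squarely on the blue pad, centred on the stand at (215,275) in the crop. The yellow pad has been knocked to (0.4635,−0.341), heading 11°, so I'll go for its new place.

```bash
python3 go.py 0.4635,-0.341,0.08,-79,1 0.4635,-0.341,0.004,-79,1
```

```text
now [ 0.4904 -0.2715  0.1602] head -89.2 tilt 0.02 w 0.0931 ff 0.0 F [0.  0.4 0.2] t 21.9 q7 -0.5
0.4635,-0.341,0.08,-79,1 -> [-0.0558, 0.1382, 0.1604] -0.0283
0.4635,-0.341,0.004,-79,1 -> [-0.0558, 0.1382, 0.3124] -0.0283
```

>>> {"op": "carry_out", "data": {"steps": [[[-0.056,0.138,0.0],-0.015,1],[[-0.056,0.138,0.06],-0.028,1],[[-0.056,0.138,0.14],-0.028,1],[[-0.056,0.138,0.16],-0.028,1],[[-0.056,0.138,0.16],-0.028,1]]}}

```text
t: 22.4
tool_pos: [0.4643, -0.3369, 0.079]
tool_rot: [-3.124, -0.306, 0.004]
wrist_force: [1.2, 0.6, -0.2]
width: 0.0931
finger_force: 0.0
```

```bash
python3 go.py 0.4635,-0.341,0.004,-79,1
```

```text
now [ 0.4643 -0.3369  0.079 ] head -78.82 tilt 0.22 w 0.0931 ff 0.0 F [ 1.2  0.6 -0.2] t 22.4 q7 -0.15
0.4635,-0.341,0.004,-79,1 -> [-0.0028, 0.0081, 0.1499] 0.0005
```

>>> {"op": "carry_out", "data": {"steps": [[[-0.002,0.004,0.08],0,1],[[-0.002,0.004,0.13],0,1],[[-0.002,0.004,0.15],0,1],[[-0.002,0.004,0.15],0,-1],[[-0.002,0.004,0.15],0,-1],[[-0.002,0.004,0.15],0,-1],[[-0.002,0.004,0.15],0,-1],[[-0.002,0.004,0.15],0,-1]]}}

```text
t: 23.2
tool_pos: [0.4642, -0.3415, 0.0059]
tool_rot: [3.126, 0.304, 0.001]
wrist_force: [-0.4, -0.2, 0.3]
width: 0.0571
finger_force: 0.0
```

>>> {"op": "carry_out", "data": {"steps": [[[0,0,0],0,-1],[[0,0,0],0,-1],[[0,0,0],0,-1],[[0,0,-0.05],0,-1],[[0,0,-0.12],0,-1],[[0,0,-0.24],0,-1],[[0,0,-0.24],0,-1],[[0,0,-0.24],0,-1]]}}

```text
t: 24.0
tool_pos: [0.4647, -0.3417, 0.1267]
tool_rot: [3.125, 0.304, 0.005]
wrist_force: [0.1, -0.1, -1.2]
width: 0.0542
finger_force: 30.0
```

```bash
python3 go.py 0.517,0.058,0.125,-91.6,1
```

```text
now [ 0.4647 -0.3417  0.1267] head -78.89 tilt 0.19 w 0.0542 ff 30.0 F [ 0.1 -0.1 -1.2] t 24.0 q7 -0.2
0.517,0.058,0.125,-91.6,1 -> [0.2567, -0.7643, 0.0027] 0.0353
```

>>> {"op": "carry_out", "data": {"steps": [[[0.03,-0.09,0],0.005,-1],[[0.06,-0.18,0],0.01,-1],[[0.09,-0.27,0],0.015,-1],[[0.12,-0.36,0],0.02,-1],[[0.15,-0.45,0],0.025,-1],[[0.18,-0.54,0],0.03,-1],[[0.21,-0.63,0],0.035,-1],[[0.235,-0.7,0],0.035,-1]]}}

```text
t: 24.8
tool_pos: [0.5108, 0.0277, 0.1234]
tool_rot: [3.141, -0.04, -0.004]
wrist_force: [-0.5, -0.9, 0.2]
width: 0.0541
finger_force: 30.0
```

>>> {"op": "carry_out", "data": {"steps": [[[0,0,0],0,-1],[[0,0,0],0,-1]]}}

```text
t: 25.0
tool_pos: [0.511, 0.0253, 0.1238]
tool_rot: [3.14, -0.038, -0.003]
wrist_force: [0.3, -1.0, -0.9]
width: 0.0544
finger_force: 30.0
```

```bash
python3 go.py 0.517,0.058,0.113,-91.6,1
```

```text
now [0.511  0.0253 0.1238] head -91.37 tilt 0.14 w 0.0544 ff 30.0 F [ 0.3 -1.  -0.9] t 25.0 q7 -0.93
0.517,0.058,0.113,-91.6,1 -> [0.0104, -0.0657, 0.0215] 0.0006
```

>>> {"op": "carry_out", "data": {"steps": [[[0.01,-0.04,0.01],0,-1],[[0.01,-0.065,0.02],0,-1],[[0.01,-0.065,0.02],0,-1],[[0.01,-0.065,0.02],0,-1]]}}

```text
t: 25.4
tool_pos: [0.5173, 0.0564, 0.1149]
tool_rot: [3.141, -0.042, -0.001]
wrist_force: [-0.9, 0.3, -1.3]
width: 0.0545
finger_force: 30.0
```

```bash
python3 meas2.py yellow,.515,.057,.119; python3 go.py 0.517,0.058,0.084,-91.6,1
```

```text
side yellow [0.5064 0.059 ] [69. 58.] -1.2 w+/- [np.float64(0.019), np.float64(0.05)] z 0.1201 slope [0.005 0.016]
top yellow [0.4919 0.0588] [51. 39.] -89.3 w+/- [0, 0] z 0.1184 slope [0.025 0.003]
now [0.5175 0.056  0.1152] head -91.58 tilt 0.02 w 0.0543 ff 30.0 F [-0.5 -0.8 -0.7] t 25.5 q7 -0.97
0.517,0.058,0.084,-91.6,1 -> [-0.0012, -0.0039, 0.0625] 0.0001
```

>>> {"op": "carry_out", "data": {"steps": [[[0.003,-0.002,0.03],0,-1],[[0.003,-0.002,0.05],0,-1],[[0.003,-0.002,0.06],0,-1],[[0.003,-0.002,0.064],0,-1],[[0.003,-0.002,0.065],0,-1],[[0.003,-0.002,0.065],0,-1]]}}

```text
t: 26.1
tool_pos: [0.5192, 0.0576, 0.0829]
tool_rot: [3.141, -0.042, 0.0]
wrist_force: [0.5, 0.8, -1.1]
width: 0.0544
finger_force: 30.0
```

>>> {"op": "carry_out", "data": {"steps": [[[0,0,0.002],0,-1],[[0,0,0.003],0,-1],[[0,0,0.003],0,1],[[0,0,0.003],0,1],[[0,0,0.003],0,1],[[0,0,0.002],0,1],[[0,0,-0.06],0,1],[[0,0,-0.16],0,1]]}}

```text
t: 26.9
tool_pos: [0.5177, 0.0577, 0.1617]
tool_rot: [3.139, -0.042, -0.008]
wrist_force: [0.8, 0.9, 0.5]
width: 0.0924
finger_force: 0.0
```

```bash
python3 go.py 0.44,0.16,0.26,-91.6,1
```

```text
now [0.5177 0.0577 0.1617] head -91.53 tilt 0.3 w 0.0924 ff 0.0 F [0.8 0.9 0.5] t 26.9 q7 -1.05
0.44,0.16,0.26,-91.6,1 -> [-0.1618, -0.1999, -0.1962] 0.0002
```

```bash
python3 go.py 0.52,0.26,0.285,3,1
```

```text
now [0.5177 0.0577 0.1617] head -91.53 tilt 0.3 w 0.0924 ff 0.0 F [0.8 0.9 0.5] t 26.9 q7 -1.05
0.52,0.26,0.285,3,1 -> [-0.0075, -0.404, -0.2474] -0.2626
```

>>> {"op": "carry_out", "data": {"steps": [[[0,0,-0.1],-0.02,1],[[-0.007,-0.1,-0.2],-0.05,1],[[-0.007,-0.404,-0.247],-0.08,1],[[-0.007,-0.404,-0.247],-0.1,1],[[-0.007,-0.404,-0.247],-0.125,1],[[-0.007,-0.404,-0.247],-0.15,1],[[-0.007,-0.404,-0.247],-0.17,1],[[-0.007,-0.404,-0.247],-0.19,1]]}}

```text
t: 27.7
tool_pos: [0.5206, 0.2611, 0.286]
tool_rot: [2.63, 1.718, -0.0]
wrist_force: [0.3, -1.2, 0.2]
width: 0.0932
finger_force: 0.0
```

```bash
python3 meas2.py yellow,.515,.057,.087 cork,.515,.057,.077 blue,.515,.057,.067;python3 - <<'E'
from h import *
I=cv2.imread("pics/last_side.png");cv2.imwrite("pics/s5.png",cv2.resize(I[100:260,260:440],None,fx=3.5,fy=3.5))
for n in ["side","top"]:
    c=camera(n);P=cloud(c);I=c["color"];hsv=cv2.cvtColor(I,cv2.COLOR_BGR2HSV);X,Y,Z=P[...,0],P[...,1],P[...,2]
    m=(abs(X-.515)<.085)&(abs(Y-.057)<.06)&(Z>.05)&(Z<.064)&(hsv[...,1]<60)&(I.mean(-1)>120); q=P[m]
    if len(q)>50: print(n,"stand",rect(q[:,:2]),len(q),np.median(q[:,2]))
    m=(np.hypot(X-.659,Y-.2)<.03)&(Z>.195)&(Z<.215);q=P[m]
    if len(q)>10: print(n,"knob",rect(q[:,:2]),len(q),np.percentile(q[:,2],[5,50,95]))
E
python3 go.py 0.6595,0.2012,0.285,3,1
```

```text
side yellow [0.5166 0.061 ] [86. 59.] -1.4 w+/- [np.float64(0.044), np.float64(0.055)] z 0.088 slope [0.008 0.022]
side cork few 49
side blue few 39
top yellow [0.5155 0.0586] [84. 53.] 0.7 w+/- [np.float64(0.036), np.float64(0.049)] z 0.0864 slope [-0.007 -0.005]
top cork few 5
top blue few 32
side stand (array([0.51643695, 0.05855348]), array([139.63348389,  91.88852692]), -1.7349472045898438) 458 0.05799601420081185
side knob (array([0.65991022, 0.19893744]), array([27.6386261 , 24.80140686]), 48.37300491333008) 70 [0.19640854 0.20827081 0.21106439]
top stand (array([0.5129787 , 0.05769392]), array([141.35171509,  89.76726532]), -1.8003692626953125) 504 0.056099826199629055
top knob (array([0.65927985, 0.19909645]), array([26.39275169, 24.12521553]), 0.831185519695282) 72 [0.20014385 0.20655376 0.21025253]
now [0.521  0.2596 0.2861] head -24.43 tilt 0.02 w 0.0932 ff 0.0 F [-0.3 -0.7 -0.4] t 27.9 q7 -0.62
0.6595,0.2012,0.285,3,1 -> [0.0082, 0.3005, 0.0021] -0.0762
```

View pics/s5.png

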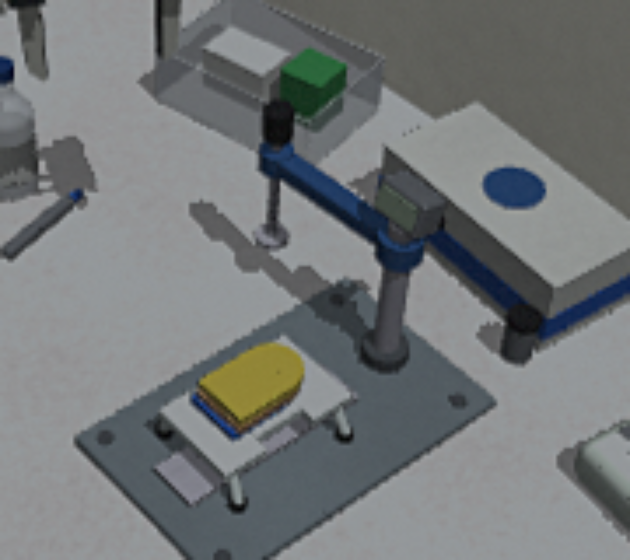

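The pile is neat: yellow on cork on blue at (255,385) in the crop, round ends all toward the column. The knob is at (278,122), which is (0.6595,0.1995) in the world. Next I'll grip it.

```bash
python3 go.py 0.6595,0.1993,0.26,3,1
```

```text
now [0.521  0.2596 0.2861] head -24.43 tilt 0.02 w 0.0932 ff 0.0 F [-0.3 -0.7 -0.4] t 27.9 q7 -0.62
0.6595,0.1993,0.26,3,1 -> [0.0047, 0.3021, 0.0521] -0.0762
```

>>> {"op": "carry_out", "data": {"steps": [[[0.01,0.08,0],-0.02,1],[[0.01,0.17,0],-0.04,1],[[0.01,0.26,0],-0.06,1],[[0.01,0.302,0],-0.076,1],[[0.01,0.302,0.05],-0.076,1],[[0.01,0.302,0.05],-0.076,1],[[0.01,0.302,0.05],-0.076,1]]}}

```text
t: 28.6
tool_pos: [0.6603, 0.2028, 0.2607]
tool_rot: [-2.161, -2.28, 0.003]
wrist_force: [0.5, -0.5, 0.4]
width: 0.0931
finger_force: 0.0
```

```bash
python3 go.py 0.6595,0.1993,0.174,3,1
```

```text
now [0.6603 0.2028 0.2607] head 3.07 tilt 0.1 w 0.0931 ff 0.0 F [ 0.5 -0.5  0.4] t 28.6 q7 -0.02
0.6595,0.1993,0.174,3,1 -> [-0.0068, -0.0017, 0.1735] 0.0002
```

>>> {"op": "carry_out", "data": {"steps": [[[-0.005,-0.001,0.08],0,1],[[-0.005,-0.001,0.15],0,1],[[-0.005,-0.001,0.17],0,1],[[-0.005,-0.001,0.17],0,-1],[[-0.005,-0.001,0.17],0,-1],[[-0.005,-0.001,0.17],0,-1],[[-0.005,-0.001,0.17],0,-1],[[-0.005,-0.001,0.17],0,-1]]}}

```text
t: 29.4
tool_pos: [0.6609, 0.2003, 0.1772]
tool_rot: [2.158, 2.282, 0.002]
wrist_force: [0.0, 0.1, 0.1]
width: 0.058
finger_force: 0.0
```

>>> {"op": "carry_out", "data": {"steps": [[[0,0,0],0,-1],[[0,0,0],0,-1],[[0,0,0],0,-1],[[0,0,0],0,-1],[[0,0,0],0,-1],[[0,0,0],0,-1],[[0,0,-0.04],0,-1],[[0,0,-0.07],0,-1]]}}

```text
t: 30.2
tool_pos: [0.6598, 0.2001, 0.2105]
tool_rot: [-2.158, -2.282, 0.003]
wrist_force: [1.5, -0.2, -10.0]
width: 0.0273
finger_force: 30.0
```

>>> {"op": "carry_out", "data": {"steps": [[[0,0,-0.03],0,-1],[[0,0,-0.05],0,-1],[[0,0,-0.05],0,-1]]}}

```text
t: 30.5
tool_pos: [0.6609, 0.2002, 0.2378]
tool_rot: [2.158, 2.282, 0.003]
wrist_force: [1.0, 0.6, -5.8]
width: 0.0275
finger_force: 30.0
```

```bash
python3 arc.py 0.235 7 14 21 28 35 42 49 56
python3 - <<'E'
from h import *
c=camera("side");cv2.imwrite("pics/s6.png",cv2.resize(c["color"][100:260,260:440],None,fx=3,fy=3))
E
```

```text
r 0.14923087129233414 q 1.5029775062462813
now [0.6609 0.2002 0.2378] head 3.19 tilt 0.1 w 0.0275 ff 30.0 F [ 1.   0.6 -5.8] t 30.5 q7 -0.0
0.6426,0.1992,0.235,10.19,1 -> [-0.0, -0.0366, 0.0056] -0.0194
0.6247,0.1952,0.235,17.19,1 -> [-0.006, -0.0728, 0.0055] -0.0389
0.6075,0.1890,0.235,24.19,1 -> [-0.0165, -0.1078, 0.0054] -0.0583
0.5911,0.1808,0.235,31.19,1 -> [-0.031, -0.1415, 0.0054] -0.0778
0.5759,0.1706,0.235,38.19,1 -> [-0.0497, -0.173, 0.0053] -0.0972
0.5620,0.1587,0.235,45.19,1 -> [-0.0719, -0.202, 0.0053] -0.1167
0.5497,0.1452,0.235,52.19,1 -> [-0.0975, -0.2281, 0.0052] -0.1361
0.5391,0.1302,0.235,59.19,1 -> [-0.1263, -0.2509, 0.0051] -0.1556
```

View pics/s6.png

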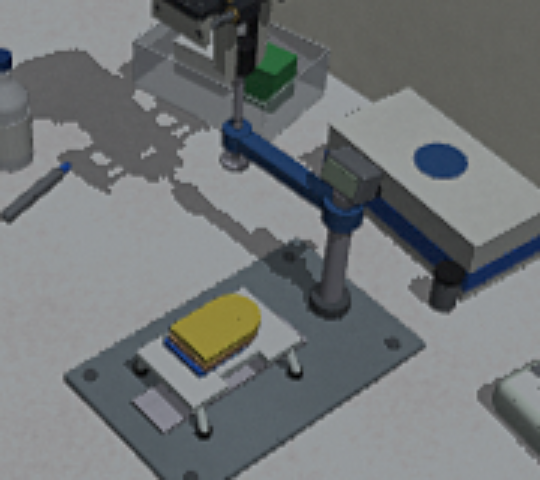

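The foot is up just under the arm at (235,160), about 55 mm over the stand's level and well clear of the 30 mm pile. I'll swing it in.

>>> {"op": "carry_out", "data": {"steps": [[[0,-0.0365,0],-0.0194,-1],[[-0.006,-0.073,0],-0.0389,-1],[[-0.0165,-0.108,0],-0.0583,-1],[[-0.031,-0.1415,0],-0.0778,-1],[[-0.05,-0.173,0],-0.0972,-1],[[-0.072,-0.202,0],-0.1167,-1],[[-0.0975,-0.228,0],-0.136,-1],[[-0.126,-0.251,0],-0.1556,-1]]}}

```text
t: 31.35
tool_pos: [0.5377, 0.1299, 0.2359]
tool_rot: [-0.827, -3.03, -0.0]
wrist_force: [1.3, -1.1, -7.4]
width: 0.0274
finger_force: 30.0
```

```bash
python3 arc.py 0.235 6 12 18 24 27 30 32
```

```text
r 0.15102771263226233 q 0.5191441724639214
now [0.5377 0.1299 0.2359] head 59.48 tilt 0.04 w 0.0274 ff 30.0 F [ 1.3 -1.1 -7.4] t 31.4 q7 0.84
0.5311,0.1156,0.235,65.48,1 -> [-0.0032, -0.0314, 0.0017] -0.0167
0.5251,0.1011,0.235,71.48,1 -> [-0.0076, -0.0624, 0.0017] -0.0333
0.5206,0.0860,0.235,77.48,1 -> [-0.0152, -0.093, 0.0017] -0.05
0.5178,0.0706,0.235,83.48,1 -> [-0.026, -0.1224, 0.0017] -0.0667
0.5170,0.0628,0.235,86.48,1 -> [-0.0326, -0.1367, 0.0017] -0.075
0.5165,0.0549,0.235,89.48,1 -> [-0.0397, -0.1508, 0.0017] -0.0833
0.5165,0.0497,0.235,91.48,1 -> [-0.045, -0.1597, 0.0017] -0.0889
```

>>> {"op": "carry_out", "data": {"steps": [[[-0.003,-0.031,0],-0.0167,-1],[[-0.0076,-0.0624,0],-0.0333,-1],[[-0.015,-0.093,0],-0.05,-1],[[-0.026,-0.122,0],-0.0667,-1],[[-0.0326,-0.137,0],-0.075,-1],[[-0.0385,-0.149,0],-0.082,-1],[[-0.0385,-0.149,0],-0.082,-1]]}}

```text
t: 32.05
tool_pos: [0.5144, 0.055, 0.2353]
tool_rot: [-0.035, -3.136, 0.001]
wrist_force: [-6.6, 0.2, -6.3]
width: 0.0275
finger_force: 30.0
```

```bash
python3 arc.py 0.235 1 2
```

```text
r 0.15218971987084326 q -0.004119127756923694
now [0.5144 0.055  0.2353] head 88.74 tilt 0.29 w 0.0275 ff 30.0 F [-6.6  0.2 -6.3] t 32.0 q7 1.4
0.5165,0.0524,0.235,89.74,1 -> [-0.0044, -0.0052, 0.0006] -0.0028
0.5165,0.0497,0.235,90.74,1 -> [-0.0045, -0.0106, 0.0006] -0.0056
```

>>> {"op": "carry_out", "data": {"steps": [[[0.002,-0.004,0],0,-1],[[0.002,-0.008,0],0,-1],[[0.002,-0.008,0],0,-1]]}}

```text
t: 32.35
tool_pos: [0.5143, 0.0531, 0.2355]
tool_rot: [-0.032, -3.138, -0.001]
wrist_force: [-5.1, 3.6, -5.1]
width: 0.0276
finger_force: 30.0
```

>>> {"op": "carry_out", "data": {"steps": [[[0.001,-0.006,0],0,-1],[[0.001,-0.006,0],0,-1]]}}

```text
t: 32.55
tool_pos: [0.5143, 0.0529, 0.2358]
tool_rot: [-0.029, -3.139, -0.005]
wrist_force: [-4.3, 12.7, -5.9]
width: 0.0274
finger_force: 30.0
```

At the stop (12.7 N against it). I'll ease off, lower the foot onto the pile and open.

>>> {"op": "carry_out", "data": {"steps": [[[0.001,0.004,0],0,-1],[[0.001,0.004,0.02],0,-1],[[0.001,0.004,0.038],0,-1],[[0.001,0.004,0.045],0,-1],[[0.001,0.004,0.048],0,-1],[[0.001,0.004,0.048],0,-1]]}}

```text
t: 33.15
tool_pos: [0.5143, 0.053, 0.2116]
tool_rot: [-0.031, -3.14, -0.002]
wrist_force: [-3.6, 6.0, -5.7]
width: 0.0275
finger_force: 30.0
```

>>> {"op": "carry_out", "data": {"steps": [[[0,0.002,0],0,1],[[0,0.002,0],0,1],[[0,0.002,0],0,1],[[0,0.002,0],0,1],[[0,0.002,0],0,1],[[0,0.002,0],0,1],[[0,0.002,-0.06],0,1],[[0,0.002,-0.15],0,1]]}}

```text
t: 33.95
tool_pos: [0.5137, 0.0523, 0.2861]
tool_rot: [-0.034, -3.137, 0.002]
wrist_force: [0.7, 0.3, 0.5]
width: 0.087
finger_force: 0.0
```

>>> {"op": "carry_out", "data": {"steps": [[[0,0.1,-0.1],0,1],[[0.05,0.3,-0.1],0,1],[[0.05,0.4,-0.1],0,1],[[0.05,0.4,-0.1],0,1],[[0.05,0.4,-0.1],0,1],[[0.05,0.4,-0.1],0,1]]}}

```text
t: 34.55
tool_pos: [0.4936, 0.2565, 0.3371]
tool_rot: [-0.026, -3.141, -0.002]
wrist_force: [-0.3, -0.8, 0.1]
width: 0.093
finger_force: 0.0
```

```bash
python3 go.py
python3 - <<'E'
from h import *
for n in ["side","top"]:
    c=camera(n);P=cloud(c);I=c["color"];X,Y,Z=P[...,0],P[...,1],P[...,2]
    m=(np.hypot(X-.516,Y-.057)<.035)&(Z>.215)&(Z<.26);q=P[m]
    if len(q)>10:
        k=rect(q[:,:2])[0]; print(n,"knob",k,np.percentile(q[:,2],[50,95]),"q",np.arctan2(k[1]-.0511,.6665-k[0])-.03)
    if n=="side": cv2.imwrite("pics/s7.png",cv2.resize(I[100:260,260:440],None,fx=3.5,fy=3.5))
E
python3 meas2.py yellow,.515,.057,.087
```

```text
now [0.4936 0.2565 0.3371] head 89.04 tilt 0.06 w 0.093 ff 0.0 F [-0.3 -0.8  0.1] t 34.5 q7 0.99
side knob [0.51604089 0.05383186] [0.23890351 0.24436808] q -0.011845145025356489
top knob [0.51484399 0.05439417] [0.24068568 0.24380028] q -0.008282093733123368
side yellow [0.5168 0.0604] [86. 58.] -1.7 w+/- [np.float64(0.036), np.float64(0.054)] z 0.0878 slope [-0.004  0.003]
top yellow [0.5136 0.0587] [80. 52.] 0.7 w+/- [np.float64(0.01), np.float64(0.049)] z 0.0859 slope [-0.01  -0.005]
```

View pics/s7.png

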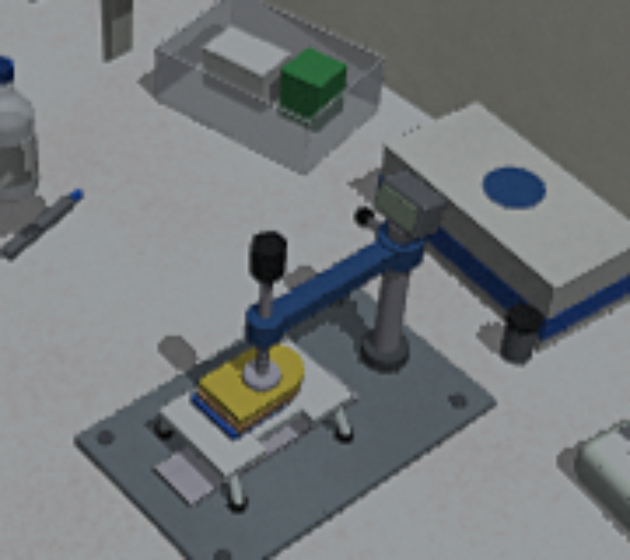

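The foot rests on the yellow pad at (262,375) in the crop. The arm is at its stop and the knob top is at 0.243 m, which gives a reading of about 30 mm. Handing in.

```bash
python3 -c "
from rig import close_job; print(close_job())"
```

```text
the job is handed in; nothing more can be done
None
```

I handed the job in at about 35 s of the 210 s allowed. The stand straddles the anvil level on all four feet. All three pads that were there (blue, cork, yellow) are piled on it with their round ends together. The gauge arm is at its stop, with the foot resting on the top pad at about 30 mm. The hand-in returned no verdict.

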